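Turn the leaf of the glaze sample book

TASK

On the pottery table stands a glaze sample book: one rigid leaf of test tiles hinged to a low wooden spine. First slide the squat white jar with the blue lid along the table until it is fully clear of the place where the leaf will land, pushing it with the fingertips and keeping it upright, never lifting it. Then push the leaf up from below with the fingertips, over its spine, and press it down until it lies flat on the other side; leave everything else where it stands.

Things in the scene. Friction and masses are not known exactly. Their poses are not given: they have to be found in the camera images.
- book: Fixed wooden spine of the sample book: bar 170 mm long (its x), 20 wide, 24 high; 42 mm high steel lugs at both ends, each on a low foot bar (x = +-80 mm, 14 wide, 10 high, reaching 40 mm to either side). Origin: on the table under the spine's middle. x along the spine, z up; the leaf starts on its -y side and must end on its +y side. Does not move.
- hinge (a point): Middle of the hinge axis: 34 mm above the book's origin. The axis runs along the book's x. Does not move.
- leaf (a joint): Leaf angle (rad): 0 flat on the book's -y side, 1.57 upright, 3.14 flat on the +y side (end stops at 0 and 3.14). Starts a little open. The hinge is stiff: the leaf (about 0.2 kg) stays at any angle where it is left and does not fall flat by itself; 2 to 5 N at its free edge turn it.
- leaf_edge (a point): Middle of the leaf's free edge (aluminium strip), half-way through its thickness, 140 mm from the hinge axis; moves with the leaf. Leaf: stiff board 150 mm along the spine, 8 mm thick, its middle plane through the hinge axis, so flat its faces are 30 and 38 mm above the table, free air below. Blue tiles on top at angle 0, brown and amber ones below.
- jar: Loose squat white jar with blue lid, 62 mm in diameter, 50 mm high, about 0.2 kg, standing on the table on the +y side of the book, where the leaf must land (the leaf covers y from 0 to 140 mm and x within +-75 mm of the book). Origin: centre of its underside; z is its upright axis.
- cup: Bystander: loose terracotta cup, 60 mm in diameter, 55 mm high, beyond the far end of the book. Origin: centre of its underside.
- rib: Bystander: loose flat wooden rib, 50 x 90 x 12 mm, on the table before the near end of the book. Origin: centre of its underside.
- brush: Bystander: loose brush lying to the left of the book, about 200 mm long along its x. Origin: its middle, underside.
- bowl: Bystander: loose plaster bowl, 110 mm in diameter, 50 mm high, to the right. Origin: centre of its underside.
- puck: Bystander: loose plaster disc, 70 mm in diameter, 30 mm high, to the right. Origin: centre of its underside.
- sprayer: Bystander: loose red spray bottle, 76 mm in diameter, 174 mm high, to the left of the book. Origin: centre of its underside.

How it is judged:
By the outcome, as a careful person would: the job done as asked, in the order asked, and still so for the second after the job is handed in, with the robot touching nothing.
It also fails if it takes over 59 s, if anything falls off the work surface, if the arm or the gripper's body presses on something with over 40 N, if the wrist force passes 120 N, or if a joint passes its speed limit or range.

ROBOT

A 7-joint arm with a two-finger parallel gripper is mounted at the origin on the work surface. World frame = base frame: x ahead of the robot, y to its left, z up, the work surface at z = 0. Lengths are in m, angles in rad, forces in N, time in s.
With the tool pointing down it reaches from about 0.35 to 0.9 m from the base axis. Payload 19.9 kg.
Tool frame: the origin (TCP) lies on the centre line of the jaws, within the pads' length; the fingertips stand tcp_to_tips ahead of it and the grasp point (between the pads) lies 3 mm ahead of it (tcp_to_tips is the distance from the TCP to the fingertips, in m); z points along the fingers, y is the direction in which the jaws open and shut (so a half turn about z gives the same grasp; the last joint's range is limited). The gripper opens to 94 mm and grips with 3 to 60 N. Pads are 16 mm wide; open, the fingers measure 119 mm over their backs; the gripper's body (75 mm by 177 mm) begins 78 mm behind the grasp point.
Start: joints at [-1.242, 0.417, -0.01, 1.614, 0.005, 1.111, -0.053], TCP at [0.226, 0.583, 0.227] pointing down, gripper open.
Joint ranges: [-2.81, 2.81], [-0.39, 2.02], [-1.27, 1.25], [0.06, 2.57], [-1.19, 4.33], [0.19, 2], [-2.82, 2.82]. Speed limits (rad/s): [1.89, 1.89, 2.39, 2.39, 3.01, 3.01, 3.01].

INTERFACE

Orientations are given as a unit quaternion [w, x, y, z].
In Python, from station import observe, snapshot, camera_info, job_done, tcp_to_tips gives the robot as it stands.
- The arm moves only by the tool apply_moves, never from a script. Its argument "targets" is a list of rows, each an object of numbers: "ax", "ay", "az": the turn, a rotation vector about the tool's x, y, z in rad; "x", "y", "z": the shift along the tool's x, y, z in cm; "fingers": the finger opening in cm, from 0 to 9.4. In form: [{"ax": .., "ay": .., "az": .., "x": .., "y": .., "z": .., "fingers": ..}, ...]. A call has 1 to 20 rows; each row is the pose to reach, as a shift and turn from the pose commanded when the call began, along the tool's axes at that moment; what a row does not reach only later rows make up. A row lasts 1/12 s, in which the tool goes at most 41.7 mm and 7.16 degrees, less where a joint would pass 70% of its speed; a pose out of reach is approached as far as the arm can. A call with a gripper value outside its range is refused whole. The fingers move at their own pace and stop on an object; "grip_force" is the grip in N (left out, the last holds). Time passes only in rows, so rows that repeat a pose let the fingers close. It gives the time, the measured TCP pose, the force and the opening at its end, in the units of the state.
- observe(): the state, without advancing time (a new reading comes with each control period).
- snapshot(name): name is "scene" or "top" or "wrist"; returns (picture, depth): 480x640x3 uint8, blue, green, red; 480x640 float32, m along the optical axis (not along the pixel's ray), 0 where there is no reading.
- camera_info(name): a dict with "fx", "fy", "cx", "cy" (pixels), "dist_coeffs" ([k1, k2, p1, p2, k3] as OpenCV has them; the pictures are not rectified), "origin" and "rotation" of the camera in the world; the wrist camera has in their place "hand_eye" (4x4, takes a point from camera to tool coordinates, whose origin is the TCP and whose axes are the flange's). Camera axes: x right, y down, z forward; pixel columns grow to the right and rows downward; lengths in m; the calibration is good to about 2 mm. A picture is of the moment at which its call begins: read the wrist's pose just before it. camera_info takes no time and is no camera call.
- job_done(): hands the job in, once; it reports no verdict.
The state is a dict: "time_s": time; "joint_positions": joint angles; "qd": joint speeds; "joint_torque": joint torques, N m; "tool_pos": TCP position; "tool_rot": TCP orientation; "contact_force": force on the tool from outside, world axes, zero at the start; "torque": the same for the moment, N m; "grip_width": finger opening in m.
Only numpy, scipy, OpenCV 4.12 (cv2) and the standard library are available. Lean on these libraries where they do the work, as an engineer would, in place of code of your own. Each camera call takes 0.05 s, during which the arm holds its last target.

## Working session

There is one attempt and no reset: what is moved stays moved. The work goes in short steps, Python scripts to look and compute and a tool call to move; the robot and the scene stay as the last step left them, time stands still between calls to the robot, and variables do not carry over. Pictures are saved under pics/ and viewed, and the job is handed in when it is done.

Besides the shell and the picture viewer there is one more tool, called after "Call:" by a JSON object that holds its "api" and its "payload", one argument or row to a line. apply_moves: Moves the arm, as the interface text tells. Its arguments: {"type":"object","properties":{"targets":{"type":"array","items":{"type":"object","properties":{"ax":{"type":"number"},"ay":{"type":"number"},"az":{"type":"number"},"x":{"type":"number"},"y":{"type":"number"},"z":{"type":"number"},"fingers":{"type":"number"}}}},"grip_force":{"type":"number"}},"required":["targets"]}

```bash
ls; mkdir -p pics; python3 - <<'E'
from station import *
import cv2,numpy as np
np.set_printoptions(precision=4,suppress=True)
print(observe()); print(tcp_to_tips)
for n in("scene","top","wrist"):
    print(n,camera_info(n))
for n in("scene","top"):
    p,d=snapshot(n); cv2.imwrite(f"pics/{n}0.png",p); np.save(f"pics/{n}0.npy",d)
E
```

```text
pics
{'time_s': 0.0, 'joint_positions': array([-1.2415,  0.418 , -0.0103,  1.6142,  0.0047,  1.1107, -0.053 ]), 'qd': array([ 0.0006,  0.003 , -0.001 ,  0.0018,  0.0004,  0.0011, -0.0021]), 'joint_torque': array([ -0.0012, -85.1296,   0.6384, -42.5957,  -0.0488,   0.019 ,
         0.0002]), 'tool_pos': array([0.2263, 0.5822, 0.2268]), 'tool_rot': array([-0.0001,  0.1843,  0.9829, -0.0006]), 'contact_force': array([ 0.4779,  0.2172, -0.3134]), 'torque': array([ 0.0156,  0.0267, -0.0581]), 'grip_width': 0.09398659831621843}
0.022
scene {'fx': 496.35017205263347, 'fy': 496.35017205263347, 'cx': 319.6806013181535, 'cy': 238.5426068718775, 'dist_coeffs': array([0.0226, 0.    , 0.    , 0.    , 0.    ]), 'origin': array([0.9477, 0.4251, 1.0378]), 'rotation': array([-0.0957,  0.3354,  0.9056, -0.2413])}
top {'fx': 450.99620753435613, 'fy': 450.99620753435613, 'cx': 313.2589735760562, 'cy': 236.04088330905967, 'dist_coeffs': array([-0.0937,  0.    ,  0.    ,  0.    ,  0.    ]), 'origin': array([ 0.4497, -0.0116,  1.3876]), 'rotation': array([-0.0409,  0.7142, -0.6983,  0.0259])}
wrist {'fx': 386.47752992083247, 'fy': 386.47752992083247, 'cx': 322.497642770655, 'cy': 233.14647099243513, 'dist_coeffs': array([-0.0501,  0.    ,  0.    ,  0.    ,  0.    ]), 'hand_eye': array([[-0.0005, -0.9715, -0.2372,  0.0688],
       [ 1.    , -0.0008,  0.0013, -0.0008],
       [-0.0015, -0.2372,  0.9715, -0.1569],
       [ 0.    ,  0.    ,  0.    ,  1.    ]])}
```

View pics/scene0.png

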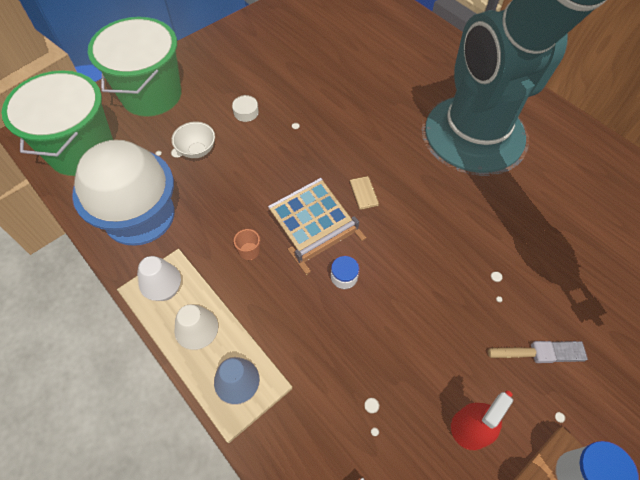

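View pics/top0.png

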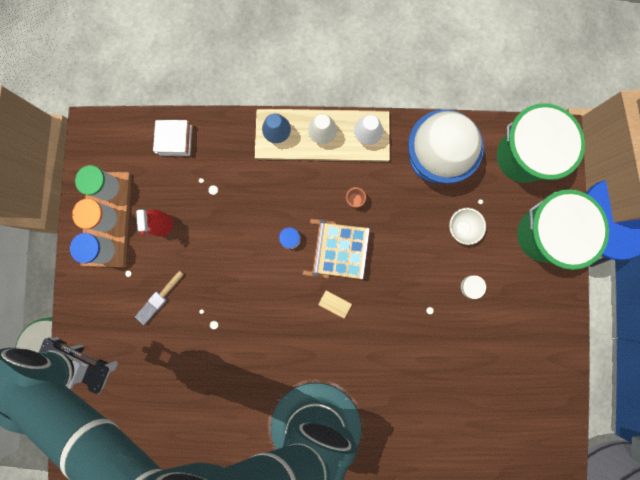

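The scene view shows the leaf with blue tiles at about (313,213), the spine at (325,245), the jar lid at (345,268), the cup at (247,243) and the rib at (365,192). The top view shows the jar at (290,238), the spine at x≈317 and the leaf running to x≈368.

```bash
cat > h.py <<'E'
from station import *
import cv2,numpy as np
from scipy.spatial.transform import Rotation as R
np.set_printoptions(precision=4,suppress=True)
def rot(q): return R.from_quat(np.r_[q[1:],q[0]]).as_matrix()
def pose(n,st=None):
    c=camera_info(n)
    if n!="wrist": return rot(c['rotation']),np.array(c['origin'])
    A=rot(st['tool_rot']);H=np.array(c['hand_eye'])
    return A@H[:3,:3],A@H[:3,3]+st['tool_pos']
def dirs(n,uv):
    c=camera_info(n);K=np.array([[c['fx'],0,c['cx']],[0,c['fy'],c['cy']],[0,0,1]])
    p=cv2.undistortPoints(np.array(uv,float).reshape(-1,1,2),K,np.array(c['dist_coeffs'])).reshape(-1,2)
    return np.c_[p,np.ones(len(p))]
def plane(n,uv,z,st=None):
    M,o=pose(n,st);d=dirs(n,uv)@M.T
    return o+d*((z-o[2])/d[:,2])[:,None]
def cloud(n,D,st=None):
    M,o=pose(n,st);v,u=np.mgrid[:480,:640]
    d=dirs(n,np.c_[u.ravel(),v.ravel()])
    return ((d*D.reshape(-1,1))@M.T+o).reshape(480,640,3)
def tri(a,b):
    "a,b=(name,uv,st)"
    S=np.zeros((3,3));r=np.zeros(3)
    for n,uv,st in(a,b):
        M,o=pose(n,st);d=M@dirs(n,[uv])[0];d/=np.linalg.norm(d);P=np.eye(3)-np.outer(d,d);S+=P;r+=P@o
    return np.linalg.solve(S,r)
E
python3 - <<'E'
from h import *
for n in("top","scene"):
    p=cv2.imread(f"pics/{n}0.png");D=np.load(f"pics/{n}0.npy");C=cloud(n,D)
    hsv=cv2.cvtColor(p,cv2.COLOR_BGR2HSV)
    # jar lid: saturated blue
    reg=np.zeros((480,640),np.uint8)
    if n=="top": reg[220:258,272:308]=255
    else: reg[250:295,325:365]=255
    m=cv2.inRange(hsv,(105,150,80),(125,255,255))&reg
    mm=cv2.moments(m,True);uv=(mm['m10']/mm['m00'],mm['m01']/mm['m00'])
    print(n,"lid",uv,mm['m00'],plane(n,[uv],.05),np.median(C[(m>0)&(D>0)],0))
    x0,x1,y0,y1=(295,385,205,290) if n=="top" else (225,400,165,295)
    cv2.imwrite(f"pics/{n}0z.png",cv2.resize(p[y0:y1,x0:x1],None,fx=6 if n=="top" else 4.5,fy=6 if n=="top" else 4.5,interpolation=cv2.INTER_CUBIC))
    t=C[(D>0)&(abs(C[...,0]-.5)<.1)&(abs(C[...,1])<.5)][:,2];print("table z",np.median(t))
E
```

```text
top lid (288.88775510204084, 237.1768707482993) 294.0 [[0.5712 0.0911 0.05  ]] [0.5715 0.091  0.051 ]
table z 0.0019495246534626531
scene lid (344.7011952191235, 268.1593625498008) 502.0 [[0.5725 0.0932 0.05  ]] [0.5725 0.0938 0.0507]
table z 0.0014831545628102294
```

```bash
sleep 1; ls pics
```

```text
scene0.npy
scene0.png
scene0z.png
top0.npy
top0.png
top0z.png
```

View pics/top0z.png

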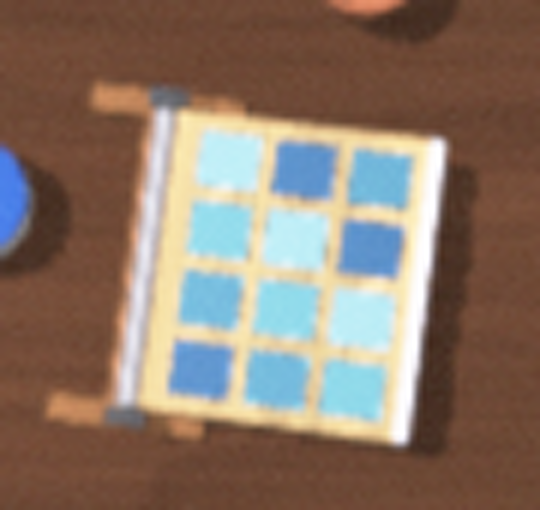

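View pics/scene0z.png

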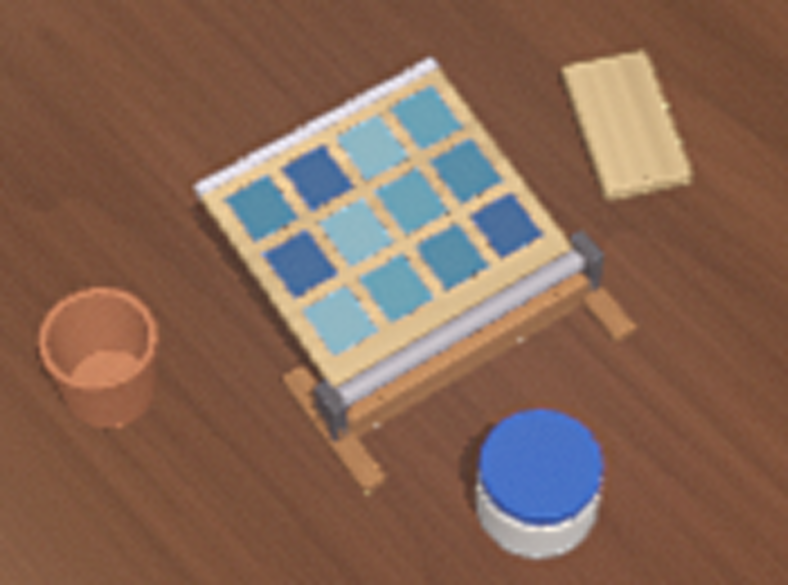

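The top zoom shows lugs at full-image (323,221) and (316,274), and the leaf's white edge from (368,228) to (362,278). The scene zoom shows lugs at (356,218) and (298,252), and edge corners at (270,207) and (321,179).

```bash
python3 - <<'E'
from h import *
T=lambda a:(295+a[0]/6,205+a[1]/6)
S=lambda a:(225+a[0]/4.5,165+a[1]/4.5)
pr={'lugfar':((170,95),(330,390)),'lugnear':((124,413),(586,243)),'edgefar':((440,140),(200,187)),'edgenear':((402,442),(434,61))}
for k,(a,b) in pr.items():
    print(k,tri(("top",T(a),None),("scene",S(b),None)),plane("top",[T(a)],.042),plane("scene",[S(b)],.042))
for n in("top","scene"):
    p=cv2.imread(f"pics/{n}0.png");D=np.load(f"pics/{n}0.npy");C=cloud(n,D)
    m=(D>0)&(C[...,2]>.008)&(C[...,0]>.3)&(C[...,0]<.75)&(abs(C[...,1])<.45)
    nl,L,st,ce=cv2.connectedComponentsWithStats(m.astype(np.uint8))
    for i in range(1,nl):
        if st[i,4]>40:
            q=C[L==i]; print(n,i,st[i],np.percentile(q,[2,50,98],axis=0).round(3).tolist())
E
```

```text
lugfar [ 0.6226 -0.0098  0.0426] [[ 0.6234 -0.0106  0.042 ]] [[ 0.6217 -0.0093  0.042 ]]
lugnear [0.4634 0.0096 0.0421] [[0.4641 0.0088 0.042 ]] [[0.4627 0.0103 0.042 ]]
edgefar [ 0.6011 -0.1437  0.0542] [[ 0.6036 -0.146   0.042 ]] [[ 0.5958 -0.1495  0.042 ]]
edgenear [ 0.4518 -0.1272  0.0523] [[ 0.4528 -0.1291  0.042 ]] [[ 0.4457 -0.1318  0.042 ]]
top 1 [426 174  41  10 225] [[0.732, -0.409, 0.115], [0.743, -0.358, 0.123], [0.75, -0.307, 0.141]]
top 27 [346 188  20  20 206] [[0.667, -0.134, 0.008], [0.705, -0.109, 0.045], [0.723, -0.08, 0.06]]
top 93 [450 208  20  36 373] [[0.568, -0.448, 0.008], [0.63, -0.425, 0.023], [0.668, -0.392, 0.054]]
top 116 [ 303  219   66   60 2677] [[0.461, -0.136, 0.011], [0.534, -0.059, 0.047], [0.621, 0.02, 0.059]]
top 145 [279 228  21  21 345] [[0.541, 0.062, 0.027], [0.568, 0.09, 0.051], [0.596, 0.118, 0.056]]
top 214 [172 271  12  16  92] [[0.419, 0.419, 0.009], [0.444, 0.436, 0.02], [0.462, 0.449, 0.024]]
top 231 [461 277   8  19 110] [[0.41, -0.45, 0.009], [0.437, -0.442, 0.029], [0.461, -0.434, 0.036]]
top 267 [318 291  34  27 472] [[0.342, -0.0
[... 178 characters left out ...]
  40  32 356] [[0.566, -0.449, 0.009], [0.602, -0.421, 0.038], [0.67, -0.389, 0.054]]
scene 9 [150 152  24  31 171] [[0.733, -0.397, 0.118], [0.741, -0.347, 0.122], [0.75, -0.306, 0.127]]
scene 11 [350 176  28  33 574] [[0.343, -0.092, 0.009], [0.377, -0.048, 0.013], [0.411, -0.006, 0.017]]
scene 13 [ 268  178   98   96 4228] [[0.464, -0.134, 0.01], [0.542, -0.049, 0.045], [0.627, 0.021, 0.058]]
scene 17 [234 229  26  30 556] [[0.67, -0.131, 0.009], [0.695, -0.112, 0.039], [0.724, -0.076, 0.059]]
scene 20 [331 256  28  33 730] [[0.546, 0.067, 0.013], [0.578, 0.098, 0.05], [0.602, 0.122, 0.054]]
scene 25 [488 347  24  11 185] [[0.424, 0.421, 0.01], [0.45, 0.437, 0.018], [0.463, 0.449, 0.024]]
```

```bash
cat >> h.py <<'E'
C0=np.array([.543,0,0]); yaw=-0.1213
B=R.from_euler('z',yaw).as_matrix()
def toolR(tilt):
    # tool y along book x, tool x along book y, z down; tilt about tool y (+: tips toward +y)
    base=np.array([[0,1,0],[1,0,0],[0,0,-1.]]).T
    return B@base@R.from_euler('y',tilt,degrees=True).as_matrix()
def rel(x,y,z,tilt,tip=True,st=None):
    "tip (or TCP) target in book frame (m), tilt deg -> row numbers from present pose"
    st=st or observe(); A=rot(st['tool_rot']); T=toolR(tilt)
    p=C0+B@np.array([x,y,z])
    if tip: p=p-T[:,2]*tcp_to_tips
    s=A.T@(p-st['tool_pos'])*100; w=R.from_matrix(A.T@T).as_rotvec()
    print((x,y,z,tilt),"shift cm",s.round(2),"turn",w.round(3))
def where():
    st=observe();A=rot(st['tool_rot']);tip=st['tool_pos']+A[:,2]*tcp_to_tips
    tb=B.T@(tip-C0);dz=B.T@A[:,2]
    print("t",round(st['time_s'],2),"tip book mm",(tb*1000).round(1),"tilt",np.degrees(np.arctan2(dz[1],-dz[2])).round(1),"yb",(B.T@A[:,1]).round(3),"F book",(B.T@st['contact_force']).round(1),"q",st['joint_positions'].round(2),"w",round(st['grip_width'],3))
E
python3 - <<'E'
from h import *
where(); rel(.018,.040,.12,0); rel(.018,.040,.012,0)
E
```

```text
t 0.1 tip book mm [-384.8  539.6  204.9] tilt -0.1 yb [ 0.247  0.969 -0.001] F book [-0.5 -0.7 -0.3] q [-1.24  0.42 -0.01  1.61  0.    1.11 -0.05] w 0.094
(0.018, 0.04, 0.12, 0) shift cm [-51.36 -38.47   8.54] turn [-0.001  0.001  1.321]
(0.018, 0.04, 0.012, 0) shift cm [-51.36 -38.45  19.34] turn [-0.001  0.001  1.321]
```

Call:
{"api": "apply_moves", "payload": {
  "targets": [
    {"x": -3,"y": -2.2,"az": 0.08,"fingers": 3},
    {"x": -6,"y": -4.5,"az": 0.16,"fingers": 3},
    {"x": -9,"y": -6.8,"az": 0.24,"fingers": 3},
    {"x": -12,"y": -9,"az": 0.32,"fingers": 3},
    {"x": -15,"y": -11.2,"az": 0.4,"fingers": 3},
    {"x": -18,"y": -13.5,"az": 0.48,"fingers": 3},
    {"x": -21,"y": -15.7,"az": 0.56,"fingers": 3},
    {"x": -24,"y": -18,"az": 0.64,"fingers": 3},
    {"x": -27,"y": -20.2,"az": 0.72,"fingers": 3},
    {"x": -30,"y": -22.5,"az": 0.8,"fingers": 3},
    {"x": -33,"y": -24.7,"az": 0.88,"fingers": 3},
    {"x": -36,"y": -27,"az": 0.96,"fingers": 3},
    {"x": -39,"y": -29.2,"az": 1.04,"fingers": 3},
    {"x": -42,"y": -31.5,"az": 1.12,"fingers": 3},
    {"x": -45,"y": -33.7,"az": 1.2,"fingers": 3},
    {"x": -48,"y": -36,"z": 2,"az": 1.28,"fingers": 3},
    {"x": -50,"y": -37.5,"z": 4,"az": 1.32,"fingers": 3},
    {"x": -51.4,"y": -38.5,"z": 6,"az": 1.32,"fingers": 3},
    {"x": -51.4,"y": -38.5,"z": 8.5,"az": 1.32,"fingers": 3},
    {"x": -51.4,"y": -38.5,"z": 8.5,"az": 1.32,"fingers": 3}
  ]
}}

```text
invalid input at $.targets[0]: expected keys ax, ay, az, x, y, z, fingers
```

```bash
python3 - <<'E'
from h import *
where()
st=observe();p,d=snapshot("wrist");cv2.imwrite("pics/w1.png",p)
C=cloud("wrist",d,st)
hsv=cv2.cvtColor(p,cv2.COLOR_BGR2HSV)
m=cv2.inRange(hsv,(105,150,80),(125,255,255))
nl,L,s,ce=cv2.connectedComponentsWithStats(m)
for i in range(1,nl):
    if s[i,4]>300: q=plane("wrist",[ce[i]],.05,st)[0]; print(s[i],ce[i],q,B.T@(q-C0),np.median(C[(L==i)&(d>0)],0))
rel(.018,.040,.012,0)
E
```

```text
t 0.1 tip book mm [-384.8  539.6  204.9] tilt -0.1 yb [ 0.247  0.969 -0.001] F book [-0.5 -0.7 -0.3] q [-1.24  0.42 -0.01  1.61  0.    1.11 -0.05] w 0.094
(0.018, 0.04, 0.012, 0) shift cm [-51.37 -38.46  19.34] turn [-0.001  0.001  1.321]
```

View pics/w1.png

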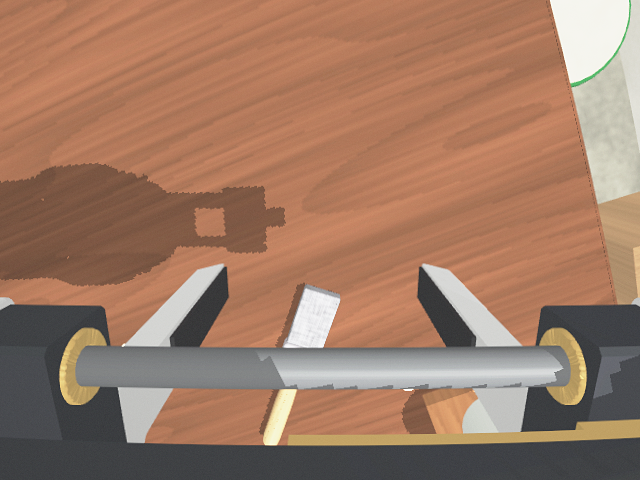

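The call was refused because every row needs all the keys, so the arm has not moved. The wrist picture still shows the start pose, with the fingers at about (200,300) and (440,300).

Call:
{"api": "apply_moves", "payload": {
  "targets": [
    {"ax": 0,"ay": 0,"x": -3,"y": -2.2,"z": 0,"az": 0.08,"fingers": 3},
    {"ax": 0,"ay": 0,"x": -6,"y": -4.5,"z": 0,"az": 0.16,"fingers": 3},
    {"ax": 0,"ay": 0,"x": -9,"y": -6.8,"z": 0,"az": 0.24,"fingers": 3},
    {"ax": 0,"ay": 0,"x": -12,"y": -9,"z": 0,"az": 0.32,"fingers": 3},
    {"ax": 0,"ay": 0,"x": -15,"y": -11.2,"z": 0,"az": 0.4,"fingers": 3},
    {"ax": 0,"ay": 0,"x": -18,"y": -13.5,"z": 0,"az": 0.48,"fingers": 3},
    {"ax": 0,"ay": 0,"x": -21,"y": -15.7,"z": 0,"az": 0.56,"fingers": 3},
    {"ax": 0,"ay": 0,"x": -24,"y": -18,"z": 0,"az": 0.64,"fingers": 3},
    {"ax": 0,"ay": 0,"x": -27,"y": -20.2,"z": 0,"az": 0.72,"fingers": 3},
    {"ax": 0,"ay": 0,"x": -30,"y": -22.5,"z": 0,"az": 0.8,"fingers": 3},
    {"ax": 0,"ay": 0,"x": -33,"y": -24.7,"z": 0,"az": 0.88,"fingers": 3},
    {"ax": 0,"ay": 0,"x": -36,"y": -27,"z": 0,"az": 0.96,"fingers": 3},
    {"ax": 0,"ay": 0,"x": -39,"y": -29.2,"z": 0,"az": 1.04,"fingers": 3},
    {"ax": 0,"ay": 0,"x": -42,"y": -31.5,"z": 0,"az": 1.12,"fingers": 3},
    {"ax": 0,"ay": 0,"x": -45,"y": -33.7,"z": 0,"az": 1.2,"fingers": 3},
    {"ax": 0,"ay": 0,"x": -48,"y": -36,"z": 2,"az": 1.28,"fingers": 3},
    {"ax": 0,"ay": 0,"x": -50,"y": -37.5,"z": 4,"az": 1.32,"fingers": 3},
    {"ax": 0,"ay": 0,"x": -51.4,"y": -38.5,"z": 6,"az": 1.32,"fingers": 3},
    {"ax": 0,"ay": 0,"x": -51.4,"y": -38.5,"z": 8.5,"az": 1.32,"fingers": 3},
    {"ax": 0,"ay": 0,"x": -51.4,"y": -38.5,"z": 8.5,"az": 1.32,"fingers": 3}
  ]
}}

```text
time_s: 1.82
tool_pos: [0.5641, 0.0363, 0.1384]
tool_rot: [-0.001, 0.749, 0.663, -0.003]
contact_force: [-0.9, 0.8, -1.2]
grip_width: 0.0303
```

```bash
python3 - <<'E'
from h import *
where()
st=observe();p,d=snapshot("wrist");cv2.imwrite("pics/w2.png",p)
C=cloud("wrist",d,st)
hsv=cv2.cvtColor(p,cv2.COLOR_BGR2HSV)
m=cv2.inRange(hsv,(105,150,80),(125,255,255))
nl,L,s,ce=cv2.connectedComponentsWithStats(m)
for i in range(1,nl):
    if s[i,4]>300: q=plane("wrist",[ce[i]],.05,st)[0]; print(s[i],ce[i],q,B.T@(q-C0),np.median(C[(L==i)&(d>0)],0))
rel(.018,.040,.012,0)
E
```

```text
t 1.82 tip book mm [ 16.4  38.5 116.4] tilt -0.1 yb [ 1.    -0.    -0.005] F book [-1.   0.7 -1.2] q [-0.49  0.45  0.48  1.85 -0.26  0.9  -0.02] w 0.03
[275 117  96  90 356] [318.0871 179.6011] [0.5656 0.0793 0.05  ] [0.0128 0.0815 0.05  ] [0.5607 0.0747 0.0493]
[308 415  35  19 658] [324.924  423.9802] [ 0.5479 -0.1029  0.05  ] [ 0.0173 -0.1015  0.05  ] [ 0.5481 -0.1019  0.0512]
(0.018, 0.04, 0.012, 0) shift cm [ 0.07  0.13 10.67] turn [-0.004  0.002  0.001]
```

View pics/w2.png

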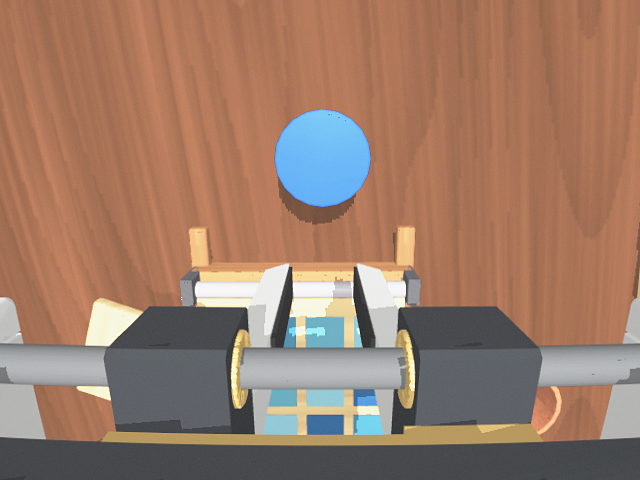

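The wrist view shows the jar lid centred at about (322.5,158.5), the foot-bar ends at (200,227) and (405,227), and the lugs at (189,289) and (411,288). The colour mask caught only a rim of the lid, so I recompute from these.

```bash
python3 - <<'E'
from h import *
st=observe();p=cv2.imread("pics/w2.png")
hsv=cv2.cvtColor(p,cv2.COLOR_BGR2HSV)
m=cv2.inRange(hsv,(95,110,120),(125,255,255));m[230:]=0
mm=cv2.moments(m,True);uv=(mm['m10']/mm['m00'],mm['m01']/mm['m00']);
def b(uv,z): return (B.T@(plane("wrist",[uv],z,st)[0]-C0)*1000).round(1)
print(uv,mm['m00'],b(uv,.05), "diam?",b((275,158),.05),b((370,158),.05))
for uv in((200,227),(405,227)):print('foot',b(uv,.01))
for uv in((188,269),(411,269)):print('lug',b(uv,.042))
E
```

```text
(322.1677861549006, 157.65620287868404) 7295.0 [16. 96. 50.] diam? [-13.7  95.8  50. ] [46.2 95.9 50. ]
foot [-77.9  42.   10. ]
foot [79.2 42.2 10. ]
lug [-78.2  19.1  42. ]
lug [78.  19.4 42. ]
```

Call:
{"api": "apply_moves", "payload": {
  "targets": [
    {"ax": 0,"ay": 0,"az": 0,"x": 0.1,"y": 0,"z": 3,"fingers": 3},
    {"ax": 0,"ay": 0,"az": 0,"x": 0.1,"y": 0,"z": 6,"fingers": 3},
    {"ax": 0,"ay": 0,"az": 0,"x": 0.1,"y": 0,"z": 8.5,"fingers": 3},
    {"ax": 0,"ay": 0,"az": 0,"x": 0.1,"y": 0,"z": 10,"fingers": 3},
    {"ax": 0,"ay": 0,"az": 0,"x": 0.1,"y": 0,"z": 10.5,"fingers": 3},
    {"ax": 0,"ay": 0,"az": 0,"x": 0.1,"y": 0,"z": 10.5,"fingers": 3},
    {"ax": 0,"ay": 0,"az": 0,"x": 0.1,"y": 0,"z": 10.5,"fingers": 3}
  ]
}}

```text
time_s: 2.45
tool_pos: [0.5669, 0.0389, 0.039]
tool_rot: [0.0, 0.748, 0.664, 0.001]
contact_force: [0.6, 0.0, -0.8]
grip_width: 0.0299
```

```bash
python3 - <<'E'
from h import *
where(); rel(.016,.17,.012,0)
E
```

```text
t 2.45 tip book mm [19.1 41.5 17. ] tilt 0.0 yb [1.    0.002 0.001] F book [ 0.5  0.1 -0.8] q [-0.44  0.6   0.4   1.9  -0.35  0.71  0.05] w 0.03
(0.016, 0.17, 0.012, 0) shift cm [12.85 -0.28  0.51] turn [ 0.001 -0.001  0.002]
```

Call:
{"api": "apply_moves", "payload": {
  "targets": [
    {"ax": 0,"ay": 0,"az": 0,"x": 0.4,"y": -0.3,"z": 0.3,"fingers": 3},
    {"ax": 0,"ay": 0,"az": 0,"x": 1,"y": -0.3,"z": 0.3,"fingers": 3},
    {"ax": 0,"ay": 0,"az": 0,"x": 1.6,"y": -0.3,"z": 0.3,"fingers": 3},
    {"ax": 0,"ay": 0,"az": 0,"x": 2.2,"y": -0.3,"z": 0.3,"fingers": 3},
    {"ax": 0,"ay": 0,"az": 0,"x": 2.8,"y": -0.3,"z": 0.3,"fingers": 3},
    {"ax": 0,"ay": 0,"az": 0,"x": 3.4,"y": -0.3,"z": 0.3,"fingers": 3},
    {"ax": 0,"ay": 0,"az": 0,"x": 4.1,"y": -0.3,"z": 0.3,"fingers": 3},
    {"ax": 0,"ay": 0,"az": 0,"x": 4.8,"y": -0.3,"z": 0.3,"fingers": 3},
    {"ax": 0,"ay": 0,"az": 0,"x": 5.5,"y": -0.3,"z": 0.3,"fingers": 3},
    {"ax": 0,"ay": 0,"az": 0,"x": 6.2,"y": -0.3,"z": 0.3,"fingers": 3},
    {"ax": 0,"ay": 0,"az": 0,"x": 6.9,"y": -0.3,"z": 0.3,"fingers": 3},
    {"ax": 0,"ay": 0,"az": 0,"x": 7.6,"y": -0.3,"z": 0.3,"fingers": 3},
    {"ax": 0,"ay": 0,"az": 0,"x": 8.3,"y": -0.3,"z": 0.3,"fingers": 3},
    {"ax": 0,"ay": 0,"az": 0,"x": 9,"y": -0.3,"z": 0.3,"fingers": 3},
    {"ax": 0,"ay": 0,"az": 0,"x": 9.7,"y": -0.3,"z": 0.3,"fingers": 3},
    {"ax": 0,"ay": 0,"az": 0,"x": 10.4,"y": -0.3,"z": 0.3,"fingers": 3},
    {"ax": 0,"ay": 0,"az": 0,"x": 11.1,"y": -0.3,"z": 0.3,"fingers": 3},
    {"ax": 0,"ay": 0,"az": 0,"x": 11.8,"y": -0.3,"z": 0.3,"fingers": 3},
    {"ax": 0,"ay": 0,"az": 0,"x": 12.4,"y": -0.3,"z": 0.3,"fingers": 3},
    {"ax": 0,"ay": 0,"az": 0,"x": 12.8,"y": -0.3,"z": 0.3,"fingers": 3}
  ]
}}

```text
time_s: 4.12
tool_pos: [0.5785, 0.1668, 0.0344]
tool_rot: [-0.0, 0.748, 0.664, 0.0]
contact_force: [-0.2, -2.5, 2.1]
grip_width: 0.0304
```

```bash
python3 - <<'E'
from h import *
where()
st=observe();p,d=snapshot("wrist");cv2.imwrite("pics/w3.png",p)
E
```

```text
t 4.12 tip book mm [ 15.1 169.9  12.4] tilt 0.0 yb [ 1.     0.002 -0.   ] F book [ 0.1 -2.5  2.1] q [-0.63  0.65  0.4   1.81 -0.36  0.75 -0.16] w 0.03
```

View pics/w3.png

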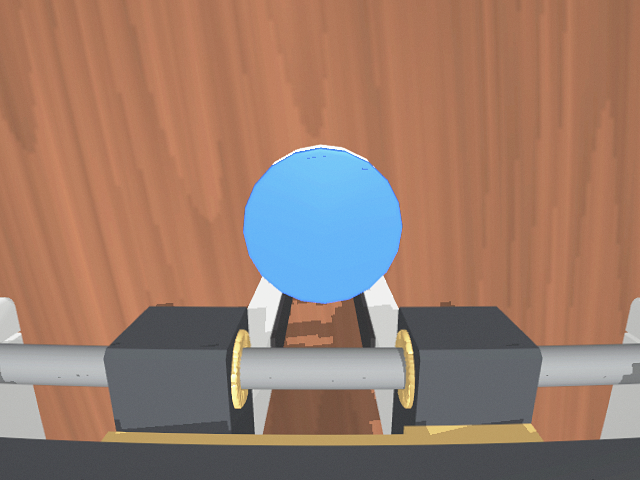

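The wrist view shows the jar upright, with its lid centred at (323,225) and seated in the two fingers. Next I back off, go up, and cross to the leaf's side.

```bash
python3 - <<'E'
from h import *
rel(.016,.15,.012,0);rel(.01,.12,.15,0);rel(0,-.26,.15,0);rel(0,-.24,.10,45); rel(0,-.2,.02,45)
E
```

```text
(0.016, 0.15, 0.012, 0) shift cm [-2.05  0.1   0.04] turn [-0.    -0.     0.002]
(0.01, 0.12, 0.15, 0) shift cm [ -5.05  -0.51 -13.76] turn [-0.    -0.     0.002]
(0, -0.26, 0.15, 0) shift cm [-43.04  -1.6  -13.78] turn [-0.    -0.     0.002]
(0, -0.24, 0.1, 45) shift cm [-42.6   -1.6   -8.13] turn [-0.001  0.785  0.002]
(0, -0.2, 0.02, 45) shift cm [-38.6   -1.59  -0.13] turn [-0.001  0.785  0.002]
```

Call:
{"api": "apply_moves", "payload": {
  "targets": [
    {"ax": 0,"ay": 0,"az": 0,"x": -1,"y": 0,"z": 0,"fingers": 3},
    {"ax": 0,"ay": 0,"az": 0,"x": -2.5,"y": 0,"z": 0,"fingers": 3},
    {"ax": 0,"ay": 0,"az": 0,"x": -4,"y": 0,"z": -2,"fingers": 3},
    {"ax": 0,"ay": 0,"az": 0,"x": -4.5,"y": 0,"z": -5,"fingers": 3},
    {"ax": 0,"ay": 0,"az": 0,"x": -5,"y": -0.2,"z": -8.5,"fingers": 3},
    {"ax": 0,"ay": 0,"az": 0,"x": -5.5,"y": -0.4,"z": -12,"fingers": 3},
    {"ax": 0,"ay": 0,"az": 0,"x": -7,"y": -0.6,"z": -14,"fingers": 3},
    {"ax": 0,"ay": 0,"az": 0,"x": -10,"y": -0.8,"z": -14,"fingers": 3},
    {"ax": 0,"ay": 0,"az": 0,"x": -13,"y": -1,"z": -14,"fingers": 3},
    {"ax": 0,"ay": 0,"az": 0,"x": -16,"y": -1.2,"z": -14,"fingers": 3},
    {"ax": 0,"ay": 0,"az": 0,"x": -19,"y": -1.4,"z": -14,"fingers": 3},
    {"ax": 0,"ay": 0,"az": 0,"x": -22,"y": -1.6,"z": -14,"fingers": 3},
    {"ax": 0,"ay": 0,"az": 0,"x": -25,"y": -1.6,"z": -14,"fingers": 3},
    {"ax": 0,"ay": 0,"az": 0,"x": -28,"y": -1.6,"z": -14,"fingers": 3},
    {"ax": 0,"ay": 0,"az": 0,"x": -31,"y": -1.6,"z": -14,"fingers": 3},
    {"ax": 0,"ay": 0,"az": 0,"x": -34,"y": -1.6,"z": -14,"fingers": 3},
    {"ax": 0,"ay": 0,"az": 0,"x": -37,"y": -1.6,"z": -14,"fingers": 3},
    {"ax": 0,"ay": 0,"az": 0,"x": -40,"y": -1.6,"z": -14,"fingers": 3},
    {"ax": 0,"ay": 0,"az": 0,"x": -43,"y": -1.6,"z": -14,"fingers": 3},
    {"ax": 0,"ay": 0,"az": 0,"x": -43,"y": -1.6,"z": -14,"fingers": 3}
  ]
}}

```text
time_s: 5.83
tool_pos: [0.5077, -0.2665, 0.1748]
tool_rot: [0.001, 0.751, 0.66, -0.001]
contact_force: [0.6, -0.6, 0.1]
grip_width: 0.0301
```

```bash
python3 - <<'E'
from h import *
where()
st=observe();p,d=snapshot("wrist");cv2.imwrite("pics/w4.png",p)
p,d=snapshot("scene");cv2.imwrite("pics/s4.png",p)
C=cloud("scene",d)
q=C[(d>0)&(C[...,2]>.044)&(C[...,2]<.06)&(C[...,1]>.15)&(C[...,1]<.3)&(C[...,0]>.5)&(C[...,0]<.7)]
print("jar top book",np.median((q-C0)@B,0),(np.ptp((q-C0)@B,axis=0)))
rel(0,-.24,.10,45); rel(0,-.2,.02,45)
E
```

```text
t 5.83 tip book mm [  -2.8 -268.9  152.8] tilt -0.1 yb [ 1.    -0.007  0.   ] F book [ 0.6 -0.6  0.1] q [-0.04  0.44  0.6   1.81 -0.29  0.98  0.55] w 0.03
jar top book [0.0177 0.2074 0.0508] [0.0602 0.0599 0.0119]
(0, -0.24, 0.1, 45) shift cm [0.82 0.18 5.88] turn [ 0.001  0.786 -0.003]
(0, -0.2, 0.02, 45) shift cm [ 4.82  0.17 13.87] turn [ 0.001  0.786 -0.003]
```

View pics/w4.png

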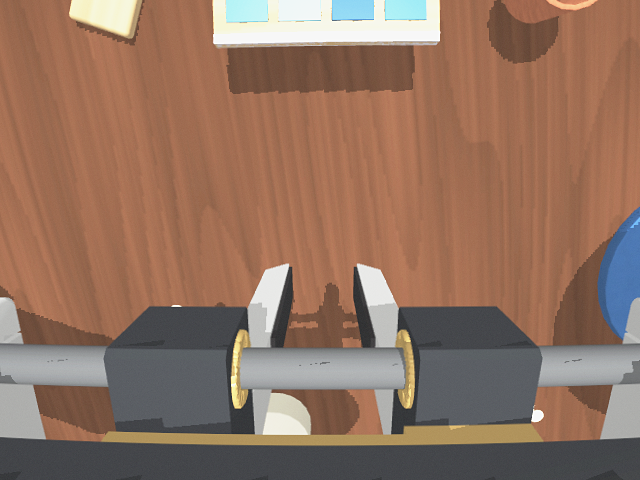

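View pics/s4.png

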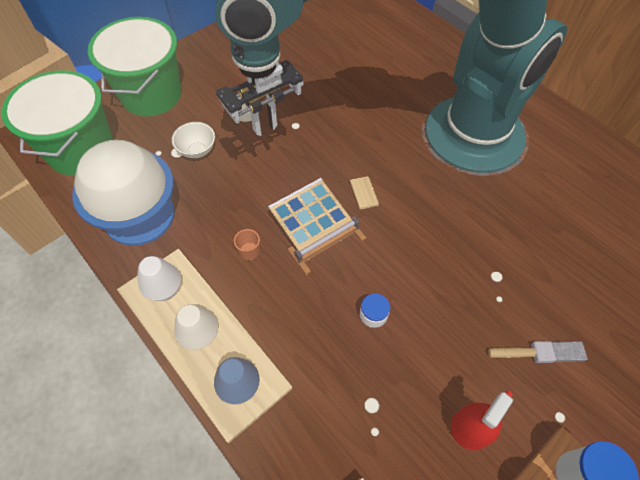

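The scene view shows the jar upright at (375,309), at about (18,207) mm in the book frame, so it is 36 mm clear of the leaf's landing area. The leaf, cup and rib are unmoved. Next I tilt the tool.

Call:
{"api": "apply_moves", "payload": {
  "targets": [
    {"ax": 0,"ay": 0.1,"az": 0,"x": 0.2,"y": 0.2,"z": 0.5,"fingers": 3},
    {"ax": 0,"ay": 0.2,"az": 0,"x": 0.4,"y": 0.2,"z": 1,"fingers": 3},
    {"ax": 0,"ay": 0.3,"az": 0,"x": 0.6,"y": 0.2,"z": 1.5,"fingers": 3},
    {"ax": 0,"ay": 0.4,"az": 0,"x": 0.8,"y": 0.2,"z": 2,"fingers": 3},
    {"ax": 0,"ay": 0.5,"az": 0,"x": 1,"y": 0.2,"z": 3,"fingers": 3},
    {"ax": 0,"ay": 0.6,"az": 0,"x": 1,"y": 0.2,"z": 4,"fingers": 3},
    {"ax": 0,"ay": 0.7,"az": 0,"x": 1,"y": 0.2,"z": 5,"fingers": 3},
    {"ax": 0,"ay": 0.78,"az": 0,"x": 1,"y": 0.2,"z": 6,"fingers": 3},
    {"ax": 0,"ay": 0.78,"az": 0,"x": 1,"y": 0.2,"z": 6,"fingers": 3},
    {"ax": 0,"ay": 0.78,"az": 0,"x": 1,"y": 0.2,"z": 6,"fingers": 3},
    {"ax": 0,"ay": 0.78,"az": 0,"x": 1,"y": 0.2,"z": 6,"fingers": 3}
  ]
}}

```text
time_s: 6.85
tool_pos: [0.5147, -0.249, 0.1153]
tool_rot: [-0.251, 0.692, 0.614, 0.284]
contact_force: [0.5, 0.3, 0.5]
grip_width: 0.0302
```

```bash
python3 - <<'E'
from h import *
where()
rel(0,-.18,.019,45);rel(0,-.128,.019,45)
E
```

```text
t 6.85 tip book mm [   2.  -235.2   99.6] tilt 44.5 yb [1.    0.002 0.001] F book [0.5 0.3 0.5] q [ 0.49  0.76  0.33  1.61 -0.81  1.46  1.05] w 0.03
(0, -0.18, 0.019, 45) shift cm [-1.74 -0.2   9.61] turn [-0.001  0.008  0.002]
(0, -0.128, 0.019, 45) shift cm [ 1.97 -0.19 13.26] turn [-0.001  0.008  0.002]
```

Call:
{"api": "apply_moves", "payload": {
  "targets": [
    {"ax": 0,"ay": 0,"az": 0,"x": -0.5,"y": 0,"z": 2.5,"fingers": 3},
    {"ax": 0,"ay": 0,"az": 0,"x": -1,"y": 0,"z": 5,"fingers": 3},
    {"ax": 0,"ay": 0,"az": 0,"x": -1.5,"y": -0.1,"z": 7.5,"fingers": 3},
    {"ax": 0,"ay": 0,"az": 0,"x": -1.7,"y": -0.2,"z": 9,"fingers": 3},
    {"ax": 0,"ay": 0,"az": 0,"x": -1.7,"y": -0.2,"z": 9.6,"fingers": 3},
    {"ax": 0,"ay": 0,"az": 0,"x": -1.7,"y": -0.2,"z": 9.6,"fingers": 3},
    {"ax": 0,"ay": 0,"az": 0,"x": -0.7,"y": -0.2,"z": 10.6,"fingers": 3},
    {"ax": 0,"ay": 0,"az": 0,"x": 0.3,"y": -0.2,"z": 11.6,"fingers": 3},
    {"ax": 0,"ay": 0,"az": 0,"x": 1.2,"y": -0.2,"z": 12.5,"fingers": 3},
    {"ax": 0,"ay": 0,"az": 0,"x": 1.8,"y": -0.2,"z": 13.1,"fingers": 3},
    {"ax": 0,"ay": 0,"az": 0,"x": 1.9,"y": -0.2,"z": 13.2,"fingers": 3},
    {"ax": 0,"ay": 0,"az": 0,"x": 1.9,"y": -0.2,"z": 13.2,"fingers": 3}
  ]
}}

```text
time_s: 7.85
tool_pos: [0.5253, -0.1431, 0.0344]
tool_rot: [-0.252, 0.692, 0.614, 0.284]
contact_force: [0.6, -1.1, -0.3]
grip_width: 0.03
```

```bash
python3 - <<'E'
from h import *
where()
p,d=snapshot("wrist");cv2.imwrite("pics/w5.png",p)
p,d=snapshot("scene");cv2.imwrite("pics/s5.png",cv2.resize(p[90:290,180:420],None,fx=3,fy=3))
E
```

```text
t 7.85 tip book mm [  -0.3 -128.7   18.8] tilt 44.7 yb [1.    0.002 0.   ] F book [ 0.7 -1.  -0.3] q [ 0.39  0.8   0.26  1.78 -0.92  1.24  1.1 ] w 0.03
```

View pics/s5.png

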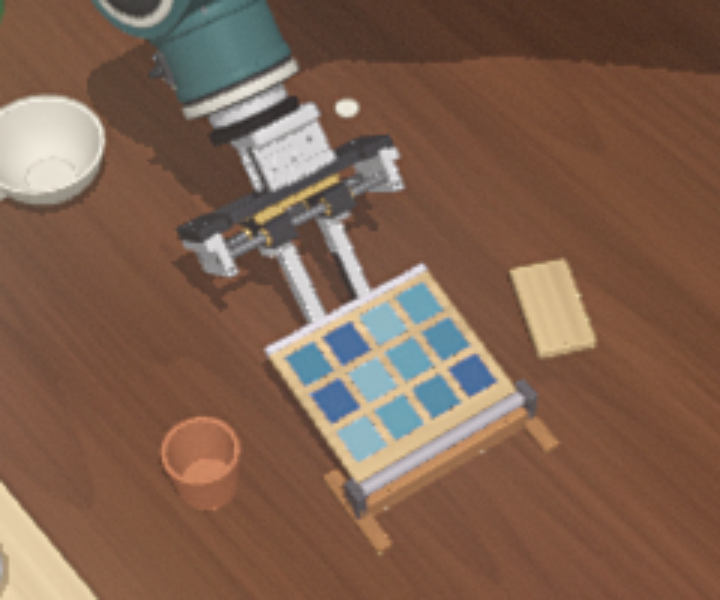

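View pics/w5.png

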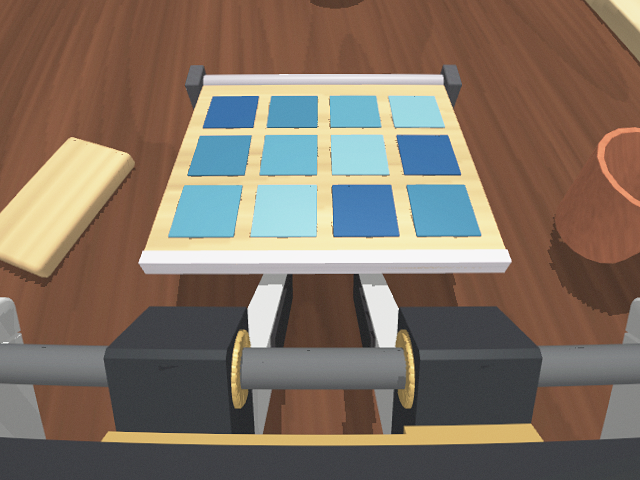

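The wrist view shows the fingertips under the leaf's white edge at (270,275) and (370,275), centred, with no contact yet. Next I compute the lifting arc.

```bash
cat >> h.py <<'E'
def tipfor(th):
    t=np.radians(th);u=np.array([-np.cos(t),np.sin(t)]);nb=np.array([-np.sin(t),-np.cos(t)]);H=np.array([0,.034])
    tau=45 if th<45 else max(90-th,0)
    if th<=90:
        a=np.radians(tau);d=np.array([np.sin(a),-np.cos(a)]);n=np.array([np.cos(a),np.sin(a)])
        p=H+.14*u+.004*nb+.025*d-.008*n
    else: p=H+.115*u+.004*nb-np.array([.008,0])
    return p,tau
def arc(ths,x=0.):
    st=observe();A=rot(st['tool_rot'])
    for th in ths:
        p,tau=tipfor(th);T=toolR(tau);w=C0+B@np.array([x,p[0],p[1]])-T[:,2]*tcp_to_tips
        s=A.T@(w-st['tool_pos'])*100;v=R.from_matrix(A.T@T).as_rotvec()
        print(th,tau,"tip",(p*1000).round(),"x %.1f y %.1f z %.1f ay %.2f"%(s[0],s[1],s[2],v[1]))
E
python3 - <<'E'
from h import *
where();arc([4,6,8,10,13,16,19,22,25,28,31,34,37,40,43,45])
E
```

```text
t 7.95 tip book mm [  -0.4 -129.9   18.5] tilt 44.7 yb [1.    0.001 0.   ] F book [-0.8  0.1  0.3] q [ 0.39  0.8   0.26  1.78 -0.92  1.24  1.1 ] w 0.03
4 45 tip [-128.   16.] x -0.0 y 0.0 z 0.3 ay 0.01
6 45 tip [-128.   21.] x 0.3 y 0.0 z -0.0 ay 0.01
8 45 tip [-127.   26.] x 0.7 y 0.0 z -0.4 ay 0.01
10 45 tip [-127.   31.] x 1.1 y 0.0 z -0.7 ay 0.01
13 45 tip [-125.   38.] x 1.7 y 0.0 z -1.1 ay 0.01
16 45 tip [-124.   45.] x 2.3 y 0.0 z -1.5 ay 0.01
19 45 tip [-122.   52.] x 3.0 y 0.0 z -1.8 ay 0.01
22 45 tip [-119.   59.] x 3.6 y 0.0 z -2.2 ay 0.01
25 45 tip [-117.   66.] x 4.3 y 0.0 z -2.5 ay 0.01
28 45 tip [-113.   73.] x 5.0 y 0.0 z -2.7 ay 0.01
31 45 tip [-110.   79.] x 5.7 y 0.0 z -2.9 ay 0.01
34 45 tip [-106.   86.] x 6.4 y 0.0 z -3.1 ay 0.01
37 45 tip [-102.   92.] x 7.1 y 0.0 z -3.3 ay 0.01
40 45 tip [-98.  98.] x 7.8 y 0.0 z -3.4 ay 0.01
43 45 tip [-93. 103.] x 8.6 y 0.0 z -3.4 ay 0.01
45 45 tip [-90. 107.] x 9.0 y 0.0 z -3.5 ay 0.01
```

Call:
{"api": "apply_moves", "payload": {
  "targets": [
    {"ax": 0,"ay": 0.01,"az": 0,"x": 0.3,"y": 0,"z": 0,"fingers": 3},
    {"ax": 0,"ay": 0.01,"az": 0,"x": 0.7,"y": 0,"z": -0.4,"fingers": 3},
    {"ax": 0,"ay": 0.01,"az": 0,"x": 1.1,"y": 0,"z": -0.7,"fingers": 3},
    {"ax": 0,"ay": 0.01,"az": 0,"x": 1.7,"y": 0,"z": -1.1,"fingers": 3},
    {"ax": 0,"ay": 0.01,"az": 0,"x": 2.3,"y": 0,"z": -1.5,"fingers": 3},
    {"ax": 0,"ay": 0.01,"az": 0,"x": 3,"y": 0,"z": -1.8,"fingers": 3},
    {"ax": 0,"ay": 0.01,"az": 0,"x": 3.6,"y": 0,"z": -2.2,"fingers": 3},
    {"ax": 0,"ay": 0.01,"az": 0,"x": 4.3,"y": 0,"z": -2.5,"fingers": 3},
    {"ax": 0,"ay": 0.01,"az": 0,"x": 5,"y": 0,"z": -2.7,"fingers": 3},
    {"ax": 0,"ay": 0.01,"az": 0,"x": 5.7,"y": 0,"z": -2.9,"fingers": 3},
    {"ax": 0,"ay": 0.01,"az": 0,"x": 6.4,"y": 0,"z": -3.1,"fingers": 3},
    {"ax": 0,"ay": 0.01,"az": 0,"x": 7.1,"y": 0,"z": -3.3,"fingers": 3},
    {"ax": 0,"ay": 0.01,"az": 0,"x": 7.8,"y": 0,"z": -3.4,"fingers": 3},
    {"ax": 0,"ay": 0.01,"az": 0,"x": 8.6,"y": 0,"z": -3.4,"fingers": 3},
    {"ax": 0,"ay": 0.01,"az": 0,"x": 9,"y": 0,"z": -3.5,"fingers": 3},
    {"ax": 0,"ay": 0.01,"az": 0,"x": 9,"y": 0,"z": -3.5,"fingers": 3}
  ]
}}

```text
time_s: 9.28
tool_pos: [0.53, -0.1036, 0.123]
tool_rot: [-0.255, 0.69, 0.613, 0.288]
contact_force: [0.2, -0.1, -0.2]
grip_width: 0.03
```

```bash
python3 - <<'E'
from h import *
where()
p,d=snapshot("wrist");cv2.imwrite("pics/w6.png",p)
p,d=snapshot("scene");cv2.imwrite("pics/s6.png",cv2.resize(p[90:290,180:420],None,fx=3,fy=3))
arc([45,48,51,54,57,60,63,66,69,72,75,78,81,84,87,90,93,96,99,102])
E
```

```text
t 9.28 tip book mm [ -0.4 -88.8 107.5] tilt 45.3 yb [1.    0.002 0.001] F book [ 0.2 -0.1 -0.2] q [ 0.32  0.63  0.26  1.82 -0.89  1.3   0.97] w 0.03
45 45 tip [-90. 107.] x -0.0 y 0.0 z -0.0 ay -0.01
48 42 tip [-86. 111.] x 0.7 y 0.0 z -0.1 ay -0.06
51 39 tip [-82. 116.] x 1.4 y 0.0 z -0.1 ay -0.11
54 36 tip [-77. 120.] x 2.1 y 0.1 z -0.0 ay -0.16
57 33 tip [-73. 124.] x 2.9 y 0.1 z 0.0 ay -0.21
60 30 tip [-68. 128.] x 3.6 y 0.1 z 0.1 ay -0.27
63 27 tip [-63. 131.] x 4.3 y 0.1 z 0.3 ay -0.32
66 24 tip [-58. 134.] x 5.0 y 0.1 z 0.5 ay -0.37
69 21 tip [-52. 137.] x 5.7 y 0.1 z 0.7 ay -0.42
72 18 tip [-47. 140.] x 6.3 y 0.1 z 1.0 ay -0.48
75 15 tip [-41. 142.] x 7.0 y 0.1 z 1.2 ay -0.53
78 12 tip [-36. 144.] x 7.6 y 0.1 z 1.6 ay -0.58
81 9 tip [-30. 146.] x 8.3 y 0.1 z 1.9 ay -0.63
84 6 tip [-24. 147.] x 8.9 y 0.1 z 2.3 ay -0.69
87 3 tip [-18. 148.] x 9.4 y 0.1 z 2.7 ay -0.74
90 0 tip [-12. 149.] x 10.0 y 0.1 z 3.2 ay -0.79
93 0 tip [ -6. 149.] x 10.4 y 0.1 z 3.6 ay -0.79
96 0 tip [  0. 149.] x 10.8 y 0.1 z 4.1 ay -0.79
99 0 tip [  6. 148.] x 11.2 y 0.1 z 4.5 ay -0.79
102 0 tip [ 12. 147.] x 11.6 y 0.1 z 5.0 ay -0.79
```

View pics/s6.png

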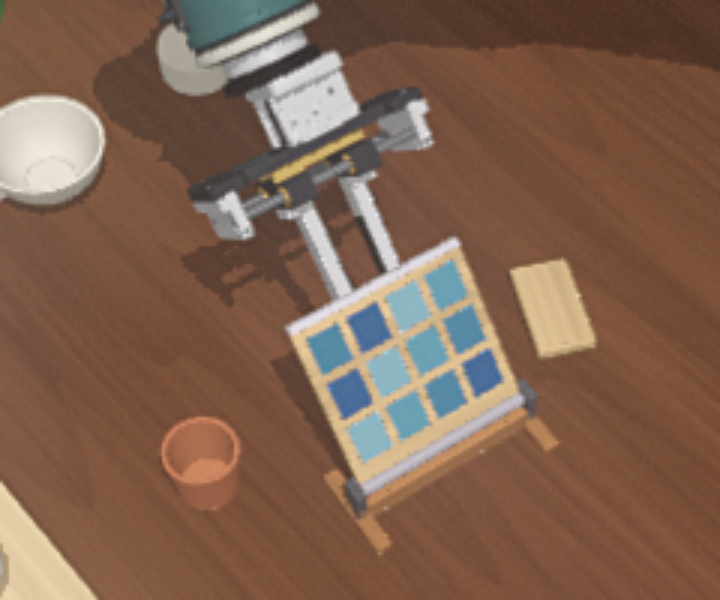

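The leaf has risen to roughly 45° and rests on the fingertips, at (345,290) and (393,268) in the zoom. I carry on along the arc.

Call:
{"api": "apply_moves", "payload": {
  "targets": [
    {"ax": 0,"ay": -0.06,"az": 0,"x": 0.7,"y": 0,"z": -0.1,"fingers": 3},
    {"ax": 0,"ay": -0.11,"az": 0,"x": 1.4,"y": 0,"z": -0.1,"fingers": 3},
    {"ax": 0,"ay": -0.16,"az": 0,"x": 2.1,"y": 0.1,"z": 0,"fingers": 3},
    {"ax": 0,"ay": -0.21,"az": 0,"x": 2.9,"y": 0.1,"z": 0,"fingers": 3},
    {"ax": 0,"ay": -0.27,"az": 0,"x": 3.6,"y": 0.1,"z": 0.1,"fingers": 3},
    {"ax": 0,"ay": -0.32,"az": 0,"x": 4.3,"y": 0.1,"z": 0.3,"fingers": 3},
    {"ax": 0,"ay": -0.37,"az": 0,"x": 5,"y": 0.1,"z": 0.5,"fingers": 3},
    {"ax": 0,"ay": -0.42,"az": 0,"x": 5.7,"y": 0.1,"z": 0.7,"fingers": 3},
    {"ax": 0,"ay": -0.48,"az": 0,"x": 6.3,"y": 0.1,"z": 1,"fingers": 3},
    {"ax": 0,"ay": -0.53,"az": 0,"x": 7,"y": 0.1,"z": 1.2,"fingers": 3},
    {"ax": 0,"ay": -0.58,"az": 0,"x": 7.6,"y": 0.1,"z": 1.6,"fingers": 3},
    {"ax": 0,"ay": -0.63,"az": 0,"x": 8.3,"y": 0.1,"z": 1.9,"fingers": 3},
    {"ax": 0,"ay": -0.69,"az": 0,"x": 8.9,"y": 0.1,"z": 2.3,"fingers": 3},
    {"ax": 0,"ay": -0.74,"az": 0,"x": 9.4,"y": 0.1,"z": 2.7,"fingers": 3},
    {"ax": 0,"ay": -0.79,"az": 0,"x": 10,"y": 0.1,"z": 3.2,"fingers": 3},
    {"ax": 0,"ay": -0.79,"az": 0,"x": 10.4,"y": 0.1,"z": 3.6,"fingers": 3},
    {"ax": 0,"ay": -0.79,"az": 0,"x": 10.8,"y": 0.1,"z": 4.1,"fingers": 3},
    {"ax": 0,"ay": -0.79,"az": 0,"x": 11.2,"y": 0.1,"z": 4.5,"fingers": 3},
    {"ax": 0,"ay": -0.79,"az": 0,"x": 11.6,"y": 0.1,"z": 5,"fingers": 3},
    {"ax": 0,"ay": -0.79,"az": 0,"x": 11.6,"y": 0.1,"z": 5,"fingers": 3}
  ]
}}

```text
time_s: 11.05
tool_pos: [0.5447, 0.0122, 0.169]
tool_rot: [-0.001, 0.748, 0.663, 0.0]
contact_force: [-0.6, 0.6, -0.6]
grip_width: 0.0302
```

```bash
python3 - <<'E'
from h import *
where()
p,d=snapshot("wrist");cv2.imwrite("pics/w7.png",p)
p,d=snapshot("scene");cv2.imwrite("pics/s7.png",cv2.resize(p[90:290,180:420],None,fx=3,fy=3))
arc(range(102,181,4))
E
```

```text
t 11.05 tip book mm [  0.2  12.3 147. ] tilt 0.0 yb [ 1.     0.001 -0.001] F book [-0.6  0.5 -0.6] q [-0.45  0.37  0.46  1.88 -0.2   0.94 -0.02] w 0.03
102 0 tip [ 12. 147.] x 0.0 y -0.0 z -0.0 ay -0.00
106 0 tip [ 20. 146.] x 0.8 y -0.0 z 0.2 ay -0.00
110 0 tip [ 28. 143.] x 1.6 y -0.0 z 0.4 ay -0.00
114 0 tip [ 35. 141.] x 2.4 y -0.0 z 0.7 ay -0.00
118 0 tip [ 42. 137.] x 3.1 y -0.0 z 1.0 ay -0.00
122 0 tip [ 50. 134.] x 3.8 y -0.0 z 1.4 ay -0.00
126 0 tip [ 56. 129.] x 4.5 y -0.0 z 1.8 ay -0.00
130 0 tip [ 63. 125.] x 5.1 y -0.0 z 2.3 ay -0.00
134 0 tip [ 69. 120.] x 5.7 y -0.0 z 2.8 ay -0.00
138 0 tip [ 75. 114.] x 6.3 y -0.0 z 3.3 ay -0.00
142 0 tip [ 80. 108.] x 6.9 y -0.0 z 3.9 ay -0.00
146 0 tip [ 85. 102.] x 7.4 y -0.0 z 4.6 ay -0.00
150 0 tip [90. 95.] x 7.8 y -0.0 z 5.2 ay -0.00
154 0 tip [94. 88.] x 8.2 y -0.0 z 5.9 ay -0.00
158 0 tip [97. 81.] x 8.6 y -0.0 z 6.7 ay -0.00
162 0 tip [100.  73.] x 8.9 y -0.0 z 7.4 ay -0.00
166 0 tip [103.  66.] x 9.1 y -0.0 z 8.2 ay -0.00
170 0 tip [105.  58.] x 9.3 y -0.0 z 8.9 ay -0.00
174 0 tip [106.  50.] x 9.4 y -0.0 z 9.7 ay -0.00
178 0 tip [107.  42.] x 9.5 y -0.0 z 10.5 ay -0.00
```

View pics/s7.png

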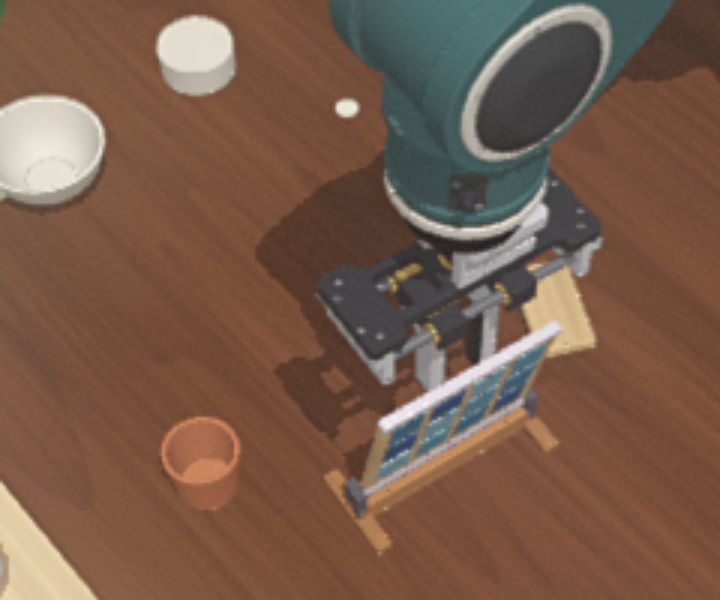

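View pics/w7.png

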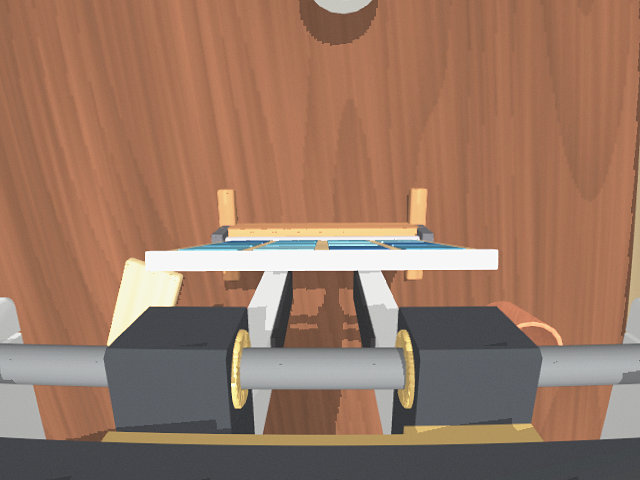

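The leaf now stands just past upright, with its white edge at rows 250–268 of the wrist view and the fingers behind it. I keep pushing it over.

Call:
{"api": "apply_moves", "payload": {
  "targets": [
    {"ax": 0,"ay": 0,"az": 0,"x": 0.8,"y": 0,"z": 0.2,"fingers": 3},
    {"ax": 0,"ay": 0,"az": 0,"x": 1.6,"y": 0,"z": 0.4,"fingers": 3},
    {"ax": 0,"ay": 0,"az": 0,"x": 2.4,"y": 0,"z": 0.7,"fingers": 3},
    {"ax": 0,"ay": 0,"az": 0,"x": 3.1,"y": 0,"z": 1,"fingers": 3},
    {"ax": 0,"ay": 0,"az": 0,"x": 3.8,"y": 0,"z": 1.4,"fingers": 3},
    {"ax": 0,"ay": 0,"az": 0,"x": 4.5,"y": 0,"z": 1.8,"fingers": 3},
    {"ax": 0,"ay": 0,"az": 0,"x": 5.1,"y": 0,"z": 2.3,"fingers": 3},
    {"ax": 0,"ay": 0,"az": 0,"x": 5.7,"y": 0,"z": 2.8,"fingers": 3},
    {"ax": 0,"ay": 0,"az": 0,"x": 6.3,"y": 0,"z": 3.3,"fingers": 3},
    {"ax": 0,"ay": 0,"az": 0,"x": 6.9,"y": 0,"z": 3.9,"fingers": 3},
    {"ax": 0,"ay": 0,"az": 0,"x": 7.4,"y": 0,"z": 4.6,"fingers": 3},
    {"ax": 0,"ay": 0,"az": 0,"x": 7.8,"y": 0,"z": 5.2,"fingers": 3},
    {"ax": 0,"ay": 0,"az": 0,"x": 8.2,"y": 0,"z": 5.9,"fingers": 3},
    {"ax": 0,"ay": 0,"az": 0,"x": 8.6,"y": 0,"z": 6.7,"fingers": 3},
    {"ax": 0,"ay": 0,"az": 0,"x": 8.9,"y": 0,"z": 7.4,"fingers": 3},
    {"ax": 0,"ay": 0,"az": 0,"x": 9.1,"y": 0,"z": 8.2,"fingers": 3},
    {"ax": 0,"ay": 0,"az": 0,"x": 9.3,"y": 0,"z": 8.9,"fingers": 3},
    {"ax": 0,"ay": 0,"az": 0,"x": 9.4,"y": 0,"z": 9.4,"fingers": 3},
    {"ax": 0,"ay": 0,"az": 0,"x": 9.4,"y": 0,"z": 9.7,"fingers": 3},
    {"ax": 0,"ay": 0,"az": 0,"x": 9.4,"y": 0,"z": 9.7,"fingers": 3}
  ]
}}

```text
time_s: 12.82
tool_pos: [0.5558, 0.1048, 0.0717]
tool_rot: [-0.0, 0.748, 0.663, -0.0]
contact_force: [-0.3, -0.0, -0.2]
grip_width: 0.0302
```

```bash
python3 - <<'E'
from h import *
where()
p,d=snapshot("wrist");cv2.imwrite("pics/w8.png",p)
p,d=snapshot("scene");cv2.imwrite("pics/s8.png",cv2.resize(p[150:350,240:480],None,fx=3,fy=3))
rel(0,.107,.038,0)
E
```

```text
t 12.82 tip book mm [  0.  105.6  49.7] tilt -0.0 yb [ 1.     0.001 -0.001] F book [-0.3 -0.1 -0.2] q [-0.54  0.54  0.38  1.89 -0.28  0.76 -0.12] w 0.03
(0, 0.107, 0.038, 0) shift cm [ 0.15 -0.03  1.24] turn [-0.     0.     0.001]
```

View pics/s8.png

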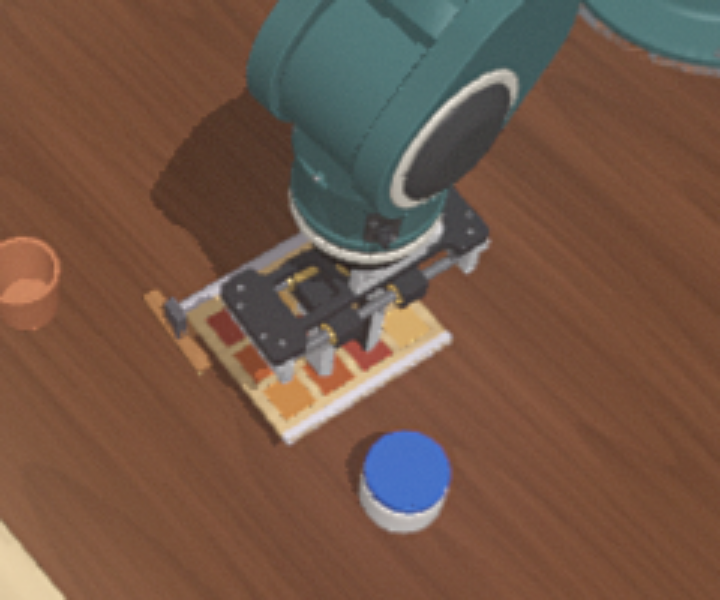

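The leaf is nearly flat on the +y side with its amber and brown tiles up, and the jar is clear at (405,480) in the zoom. Now I press down gently.

Call:
{"api": "apply_moves", "payload": {
  "targets": [
    {"ax": 0,"ay": 0,"az": 0,"x": 0.1,"y": 0,"z": 0.3,"fingers": 3},
    {"ax": 0,"ay": 0,"az": 0,"x": 0.1,"y": 0,"z": 0.6,"fingers": 3},
    {"ax": 0,"ay": 0,"az": 0,"x": 0.1,"y": 0,"z": 0.9,"fingers": 3},
    {"ax": 0,"ay": 0,"az": 0,"x": 0.1,"y": 0,"z": 1.1,"fingers": 3},
    {"ax": 0,"ay": 0,"az": 0,"x": 0.1,"y": 0,"z": 1.2,"fingers": 3},
    {"ax": 0,"ay": 0,"az": 0,"x": 0.1,"y": 0,"z": 1.2,"fingers": 3},
    {"ax": 0,"ay": 0,"az": 0,"x": 0.1,"y": 0,"z": 1.2,"fingers": 3}
  ]
}}

```text
time_s: 13.5
tool_pos: [0.5561, 0.106, 0.0604]
tool_rot: [-0.0, 0.748, 0.663, -0.0]
contact_force: [1.0, -0.4, 0.9]
grip_width: 0.0303
```

```bash
python3 -c "
from h import *
where()"
```

```text
t 13.5 tip book mm [  0.2 106.8  38.4] tilt -0.0 yb [ 1.     0.001 -0.   ] F book [ 1.  -0.3  0.9] q [-0.53  0.56  0.37  1.9  -0.29  0.74 -0.12] w 0.03
```

Call:
{"api": "apply_moves", "payload": {
  "targets": [
    {"ax": 0,"ay": 0,"az": 0,"x": 0,"y": 0,"z": 0.1,"fingers": 3},
    {"ax": 0,"ay": 0,"az": 0,"x": 0,"y": 0,"z": 0.1,"fingers": 3},
    {"ax": 0,"ay": 0,"az": 0,"x": 0,"y": 0,"z": 0.2,"fingers": 3},
    {"ax": 0,"ay": 0,"az": 0,"x": 0,"y": 0,"z": 0.2,"fingers": 3},
    {"ax": 0,"ay": 0,"az": 0,"x": 0,"y": 0,"z": 0.2,"fingers": 3}
  ]
}}

```text
time_s: 13.92
tool_pos: [0.5563, 0.106, 0.0598]
tool_rot: [-0.0, 0.748, 0.663, 0.0]
contact_force: [-10.6, -0.5, 33.0]
grip_width: 0.0299
```

```bash
python3 -c "
from h import *
where()"
```

```text
t 13.92 tip book mm [  0.4 106.9  37.8] tilt 0.1 yb [1.    0.001 0.   ] F book [-10.5  -1.8  33. ] q [-0.53  0.56  0.37  1.9  -0.29  0.74 -0.12] w 0.03
```

The stop is firm: 33 N with the tip at 37.8 mm, against 38 mm expected for a flat leaf. I lift away and check.

Call:
{"api": "apply_moves", "payload": {
  "targets": [
    {"ax": 0,"ay": 0,"az": 0,"x": 0,"y": 0,"z": -0.2,"fingers": 3},
    {"ax": 0,"ay": 0,"az": 0,"x": 0,"y": 0,"z": -0.5,"fingers": 3},
    {"ax": 0,"ay": 0,"az": 0,"x": 0,"y": 0,"z": -2,"fingers": 3},
    {"ax": 0,"ay": 0,"az": 0,"x": 0,"y": 0,"z": -5,"fingers": 3},
    {"ax": 0,"ay": 0,"az": 0,"x": 0,"y": 0,"z": -8,"fingers": 3},
    {"ax": 0,"ay": 0,"az": 0,"x": -2,"y": 0,"z": -11,"fingers": 3},
    {"ax": 0,"ay": 0,"az": 0,"x": -5,"y": 0,"z": -14,"fingers": 3},
    {"ax": 0,"ay": 0,"az": 0,"x": -8,"y": 0,"z": -15,"fingers": 3},
    {"ax": 0,"ay": 0,"az": 0,"x": -11,"y": 0,"z": -15,"fingers": 3},
    {"ax": 0,"ay": 0,"az": 0,"x": -14,"y": 0,"z": -15,"fingers": 3},
    {"ax": 0,"ay": 0,"az": 0,"x": -17,"y": 0,"z": -15,"fingers": 3},
    {"ax": 0,"ay": 0,"az": 0,"x": -20,"y": 0,"z": -15,"fingers": 3},
    {"ax": 0,"ay": 0,"az": 0,"x": -23,"y": 0,"z": -15,"fingers": 3},
    {"ax": 0,"ay": 0,"az": 0,"x": -26,"y": 0,"z": -15,"fingers": 3},
    {"ax": 0,"ay": 0,"az": 0,"x": -26,"y": 0,"z": -15,"fingers": 3}
  ]
}}

```text
time_s: 15.17
tool_pos: [0.5235, -0.158, 0.2087]
tool_rot: [0.001, 0.75, 0.661, -0.001]
contact_force: [-0.1, -0.6, 0.0]
grip_width: 0.0301
```

```bash
python3 - <<'E'
from h import *
where()
p,d=snapshot("scene");cv2.imwrite("pics/s9.png",p)
C=(cloud("scene",d)-C0)@B
m=(d>0)&(C[...,2]>.025)&(abs(C[...,0])<.065)&(C[...,1]>.02)&(C[...,1]<.145)
q=C[m];A=np.c_[q[:,1],np.ones(len(q))];s=np.linalg.lstsq(A,q[:,2],rcond=None)[0]
print(len(q),"z at y=0,.14",s[1],s[1]+.14*s[0],"slope deg",np.degrees(s[0]))
m=(d>0)&(C[...,2]>.044)&(C[...,2]<.065)&(C[...,1]>.15)&(C[...,1]<.3)&(abs(C[...,0])<.12)
print("jar",np.median(C[m],0))
p,d=snapshot("top");cv2.imwrite("pics/t9.png",p)
C=(cloud("top",d)-C0)@B
m=(d>0)&(C[...,2]>.025)&(abs(C[...,0])<.065)&(C[...,1]>.02)&(C[...,1]<.145)
q=C[m];A=np.c_[q[:,1],np.ones(len(q))];s=np.linalg.lstsq(A,q[:,2],rcond=None)[0]
print(len(q),"top: z",s[1],s[1]+.14*s[0],"slope deg",np.degrees(s[0]))
E
```

```text
t 15.17 tip book mm [  -0.2 -159.3  186.7] tilt -0.1 yb [ 1.    -0.005  0.   ] F book [-0.  -0.6  0. ] q [-0.22  0.33  0.56  1.85 -0.2   1.02  0.29] w 0.03
2766 z at y=0,.14 0.038888737461142894 0.03813088333004145 slope deg -0.31015602284762034
jar [0.0176 0.207  0.0507]
1713 top: z 0.038602065112059575 0.038778941693189926 slope deg 0.07238772566765939
```

View pics/s9.png

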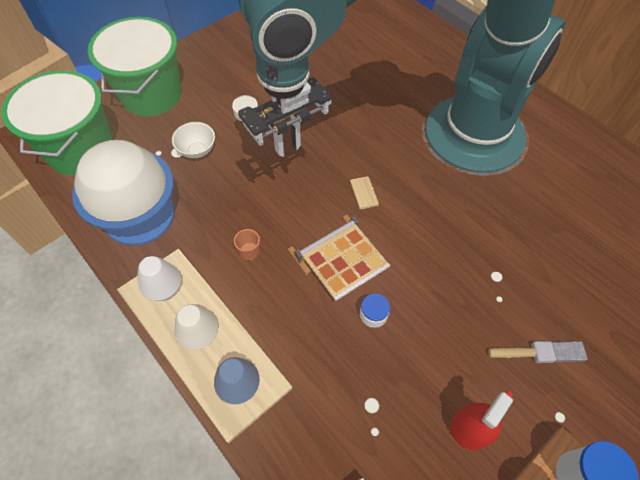

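View pics/t9.png

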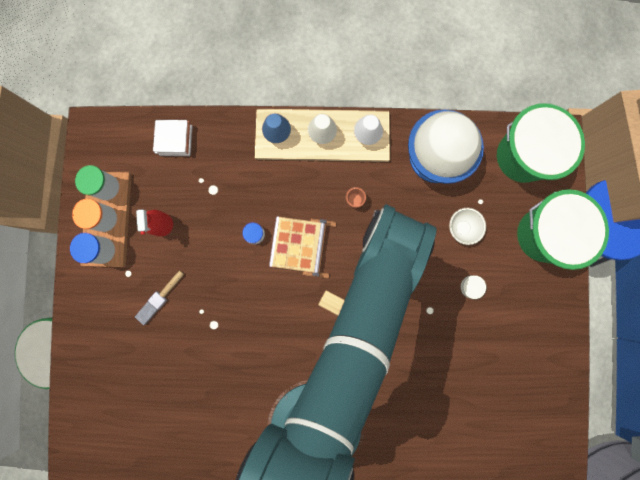

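The leaf lies flat at z≈38–39 mm with a slope within 0.3°, at (345,260) in the scene view. The jar stands upright at (375,309) and the bystanders are where they were. The robot touches nothing.

```bash
python3 -c "
from station import *
print(job_done(),observe()['time_s'])"
```

```text
the job is handed in; nothing more can be done
the job is handed in; nothing more can be done
```

The job is done and handed in at about 15 s of the 59 s allowed.

- **Jar:** I slid it about 11 cm along the table with two slightly opened fingertips, without lifting it. It stands upright at about (18, 207) mm in the book frame. Its near side is about 36 mm clear of where the leaf lands.
- **Leaf:** I pushed it up from below with the fingers tilted 45°, took it over the spine, and pressed it down. The stop was firm, 33 N at the fingertips, with the tip at 37.8 mm against 38 mm for a flat leaf. That is below the 40 N limit, but it was the highest force I read.
- **Last checks:** After I lifted away, two cameras put the leaf's upper face at 38–39 mm. They gave slopes of -0.3° and +0.1°, a disagreement within measurement noise. The bystanders look unmoved in the pictures. I did not measure their final positions, and the arm partly hid the rib in the top view.

One move call early on was refused for missing keys, and nothing moved because of it. One wrist-camera colour mask also missed most of the jar lid, so I measured the jar again before moving it.

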